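Put the hardness tester's check pieces back in their own nests

ROBOT

A 6-joint arm with a two-finger parallel gripper is mounted at the origin on a cart in front of the work surface, level with it; the furniture and walls round the work are solid. World frame = base frame: x ahead of the robot, y to its left, z up, the work surface at z = 0. Lengths are in m, angles in rad, forces in N, time in s.
With the tool pointing down it reaches from about 0.375 to 0.925 m from the base axis. Payload 5.7 kg.
Tool frame: the origin (TCP) lies at the very end of the fingers, on their centre line; the grasp point (between the pads) lies 19 mm behind it; z points along the fingers, y is the line along which they close (so a half turn about z gives the same grasp; the last joint's range is limited). The gripper opens to 88 mm and grips with 3 to 60 N. Pads are 20 mm wide; open, the fingers measure 115 mm over their backs; the gripper's body (75 mm by 178 mm) begins 61 mm behind the grasp point.
Start: joints at [1.126, 0.359, 1.51, -0, 1.272, -0.115], TCP at [0.194, 0.568, 0.223] pointing down, gripper open.
Joint ranges: [-2.97, 2.97], [-1.01, 2.36], [0.21, 2.38], [-0.96, 4.11], [0.2, 2.71], [-2.98, 2.98]. Speed limits (rad/s): [2.39, 2.39, 3.14, 3.14, 3.14, 3.14].

INTERFACE

Orientations are given as a rotation vector (axis times angle).
In Python, from plant import arm gives the robot as it stands. The module is installed in compiled form; this text tells all that it offers.
- The arm moves only by the shell command python3 -m jog 'ROWS' [FORCE]. ROWS is JSON, a list of rows, each a list of 3 entries, a list of its own where there are three numbers: the closure, from -1 (fully open) to 1 (shut), then the shift along the tool's x, y, z in mm, then the turn about the tool's z in degrees. A call has 1 to 8 rows; each row is the pose to reach, as a shift and turn from the pose commanded when the call began, along the tool's axes at that moment; what a row does not reach only later rows make up. A row lasts 1/10 s, in which the tool goes at most 50 mm and 8.59 degrees, less where a joint would pass 70% of its speed; a pose out of reach is approached as far as the arm can. A call with a gripper value outside its range is refused whole. The fingers move at their own pace and stop on an object; FORCE is the grip in N (left out, the last holds). Time passes only in rows, so rows that repeat a pose let the fingers close. It gives the time, the measured TCP pose, the force, the opening and the grip force at its end, in the units of the state.
- arm.sense(): the state, without advancing time (a new reading comes with each control period).
- arm.camera(name): name is "scene" or "side" or "wrist"; returns a dict with "pixels" (420x560x3 uint8, red, green, blue), "mtx" (3x3 intrinsics, pixels), "k1" (the pictures are not rectified: a ray, as slopes to the right and down, at radius r is drawn at 1 + k1 r^2 times it, then the intrinsics apply), "world_to_cam" (4x4, takes a point from world to camera coordinates). Camera axes: x right, y down, z forward; pixel columns grow to the right and rows downward; lengths in m; the calibration is good to about 2 mm. A picture is of the moment at which its call begins. There is no depth.
- arm.sign_off(): hands the job in; it is judged then, once.
The state is a dict: "t": time; "q": joint angles; "dq": joint speeds; "tau": joint torques, N m; "position": TCP position; "orientation": TCP orientation; "contact_force": force on the tool from outside, world axes, zero at the start; "torque": the same for the moment, N m; "finger_gap": finger opening in m; "finger_force": force on a finger pad.
Only numpy, scipy, OpenCV 4.12 (cv2) and the standard library are available. Lean on these libraries where they do the work, as an engineer would, in place of code of your own. Each camera call takes 0.05 s, during which the arm holds its last target. There are 200 camera calls.

TASK

The four check pieces of the hardness tester were put back in each other's nests on the aluminium stand. Put every piece into its own fitted nest, lying or standing fully down in the pocket: the large reference block in the long nest with the largest pocket, the small reference block in the other nest with a finger scoop, the brass bushing in the square nest and the stepped shaft sample in the round nest. Park a piece on the free bench in front of the stand where you need room, and leave the loupe and the dropper bottle where they are.

Things in the scene. Friction and masses are not known exactly. Their poses are not given: they have to be found in the camera images.
- large_block: Large hardness reference block: plain grey steel disc, 65 mm across, 14 mm thick, 0.37 kg, lying flat. Origin: centre of its underside; z is its axis. Grasp by the rim. Starts on the top face of the bushing's or the pin's nest, over a pocket too small for it.
- small_block: Small hardness reference block: plain grey steel disc, 52 mm across, 8 mm thick, 0.13 kg, lying flat. Origin: centre of its underside; z is its axis. Grasp by the rim. Starts on the top face of the bushing's or the pin's nest (where the large block is not), over a pocket too small for it.
- bushing: Stepped brass bushing standing on its wide foot, 34 mm across and 14 mm high, narrower above; 26 mm high in all, bored, 0.11 kg. Origin: centre of its underside; z up its axis. Grasp round the foot. Starts loose in the pocket of one of the two block nests.
- pin: Stepped steel shaft sample standing on its thick end, 26 mm across for the lowest 30 mm, slimmer above; 53 mm high in all, 0.13 kg. Origin: centre of its underside; z up its axis. Grasp round the thick part. Starts loose in the pocket of the other block nest.
- large_nest: Nest of the large block: rectangle 120 x 84 mm; pocket 77 mm across; finger scoop 34 mm wide, pocket-deep, right across along x. Grey plastic, one of four nests 88 mm apart on the stand, an aluminium plate 136 x 372 x 8 mm. Origin: centre of its underside (8 mm above the bench), on the pocket's axis; pocket floor at z 5 mm, top face 10 mm. y along the row, x across it, away from the robot.
- small_nest: Nest of the small block: rectangle 106 x 84 mm; pocket 61 mm across; finger scoop 32 mm wide, pocket-deep, right across along x. Grey plastic, one of four nests 88 mm apart on the stand, an aluminium plate 136 x 372 x 8 mm. Origin: centre of its underside (8 mm above the bench), on the pocket's axis; pocket floor at z 5 mm, top face 10 mm. y along the row, x across it, away from the robot.
- bushing_nest: Nest of the bushing: square, 84 mm; pocket 42 mm across, no scoop, covered by a block at the start. Grey plastic, one of four nests 88 mm apart on the stand, an aluminium plate 136 x 372 x 8 mm. Origin: centre of its underside (8 mm above the bench), on the pocket's axis; pocket floor at z 5 mm, top face 10 mm. y along the row, x across it, away from the robot.
- pin_nest: Nest of the stepped shaft sample: round plate, 84 mm across; pocket 38 mm across, no scoop, covered by a block at the start. Grey plastic, one of four nests 88 mm apart on the stand, an aluminium plate 136 x 372 x 8 mm. Origin: centre of its underside (8 mm above the bench), on the pocket's axis; pocket floor at z 5 mm, top face 10 mm. y along the row, x across it, away from the robot.
- loupe: Bystander: loupe, short black barrel on a clear foot, 41 mm across, 36 mm high, behind the stand. Origin: centre of its underside. Not to be moved.
- oil_dropper: Bystander: small brown dropper bottle, 34 mm across, 102 mm high, beyond the left end of the stand. Origin: centre of its underside. Not to be moved.

How it is judged:
At the end, for the whole second after the job is handed in: Each of the four pieces is at rest, released, upright or flat (within 0.08 rad), down on the floor of its own nest's pocket (underside 2.5 to 7.2 mm above the nest's underside, nominal 5) and within 10 mm of the pocket's axis (horizontal distance between large_block and large_nest below 0.01 m and z of large_block in the frame of large_nest between 0.0025 and 0.0072 m and angle between each of large_block, small_block, bushing, pin's own z axis and vertical below 0.08 rad and linear speed of each of large_block, small_block, bushing, pin below 0.02 m/s and horizontal distance between small_block and small_nest below 0.01 m and z of small_block in the frame of small_nest between 0.0025 and 0.0072 m and horizontal distance between bushing and bushing_nest below 0.01 m and z of bushing in the frame of bushing_nest between 0.0025 and 0.0072 m and horizontal distance between pin and pin_nest below 0.01 m and z of pin in the frame of pin_nest between 0.0025 and 0.0072 m); the robot touches nothing.
It fails at once if the loupe is pushed more than 25 mm or knocked over (distance of loupe from where it was at the start of the episode above 0.025 m or angle between loupe's own z axis and vertical above 0.4 rad).
It fails at once if the dropper bottle is pushed more than 25 mm or knocked over (distance of oil_dropper from where it was at the start of the episode above 0.025 m or angle between oil_dropper's own z axis and vertical above 0.4 rad).
It also fails if it takes over 104 s, if anything falls off the work surface, if the arm or the gripper's body presses on something with over 40 N, if the wrist force passes 120 N, or if a joint passes its speed limit or range.

## Working session

There is one attempt and no reset: what is moved stays moved. The work goes in short steps, Python scripts to look and compute and a shell command to move; the robot and the scene stay as the last step left them, time stands still between calls to the robot, and variables do not carry over. Pictures are saved under pics/ and viewed, at most 14 in all, crops included, and the job is handed in when it is done.

```bash
mkdir -p pics
cat > h.py <<'E'
import numpy as np, cv2, json
from plant import arm
def shot(name,fn):
    c=arm.camera(name); cv2.imwrite('pics/%s.png'%fn,c['pixels'][:,:,::-1])
    np.savez('pics/%s.npz'%fn,**{k:np.array(v) for k,v in c.items()}); return c
def ld(fn): return np.load('pics/%s.npz'%fn)
def proj(c,P):
    W=c['world_to_cam']; K=c['mtx']; p=W[:3,:3]@np.array(P,float)+W[:3,3]
    s=p[:2]/p[2]; s=s*(1+float(c['k1'])*(s@s)); return K[:2,:2]@s+K[:2,2]
def pix(c,u,v,z):
    W=c['world_to_cam']; K=c['mtx']; d=np.linalg.solve(K[:2,:2],np.array([u,v])-K[:2,2]); s=d.copy()
    for _ in range(30): s=d/(1+float(c['k1'])*(s@s))
    R=W[:3,:3]; o=-R.T@W[:3,3]; r=R.T@np.array([s[0],s[1],1]); return o+r*(z-o[2])/r[2]
E
python3 - <<'E'
from h import *
for n in ['scene','side','wrist']:
    c=shot(n,n+'0'); W=c['world_to_cam']; print(n,-W[:3,:3].T@W[:3,3])
a=cv2.imread('pics/scene0.png');
print({k:np.round(v,3).tolist() if not isinstance(v,float) else v for k,v in arm.sense().items()})
E
```

```text
scene [ 0.13739866 -0.546945    0.58353231]
side [ 0.41805111 -0.65234629  0.57074194]
wrist [0.11598838 0.59447179 0.38349724]
{'t': 0.15, 'q': [1.126, 0.359, 1.511, -0.0, 1.272, -0.115], 'dq': [0.0, -0.002, -0.004, 0.001, -0.0, 0.001], 'tau': [0.001, -51.576, -27.101, 0.068, 0.031, -0.0], 'position': [0.194, 0.567, 0.222], 'orientation': [-0.516, -3.099, 0.002], 'contact_force': [-0.882, -0.284, -0.071], 'torque': [-0.01, -0.028, 0.019], 'finger_force': 0.0, 'finger_gap': 0.08764715168164786}
```

View pics/scene0.png

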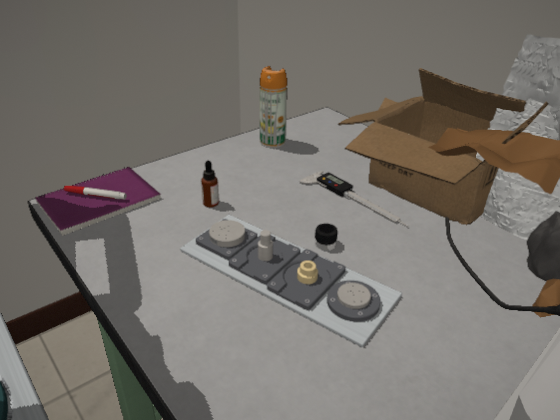

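View pics/side0.png

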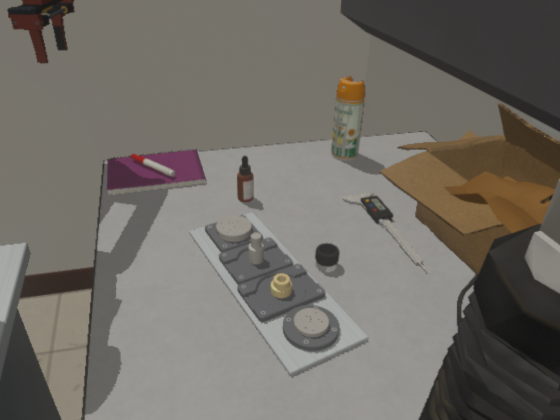

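The scene shows the row from left to right: a disc on the square nest (228,232), the pin in a scooped nest (265,250), the bushing in a larger scooped nest (308,272), and a disc on the round nest (354,296). The loupe is at (326,236) and the dropper at (210,188).

Run:
```python
from h import *
a=cv2.imread('pics/scene0.png')[205:350,170:410]; b=cv2.imread('pics/side0.png')[195:365,180:370]
cv2.imwrite('pics/sc.png',cv2.resize(a,None,fx=3.33,fy=3.33,interpolation=cv2.INTER_CUBIC))
cv2.imwrite('pics/si.png',cv2.resize(b,None,fx=3.5,fy=3.5,interpolation=cv2.INTER_CUBIC))
```

```text
(no output)
```

View pics/sc.png

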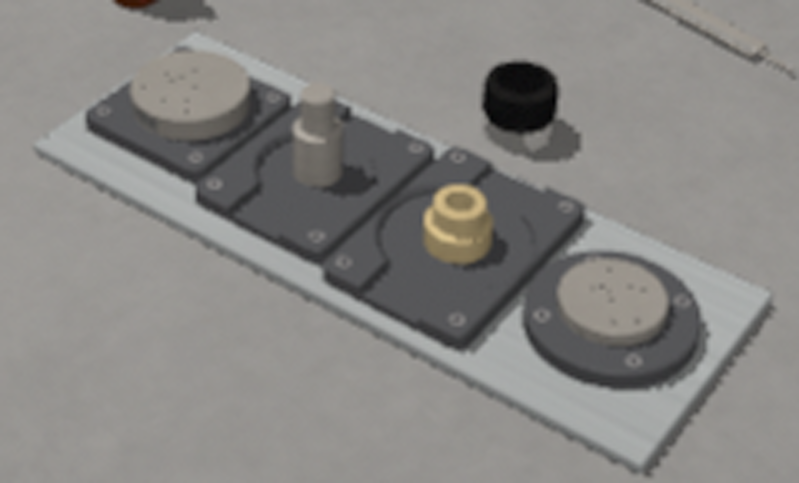

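View pics/si.png

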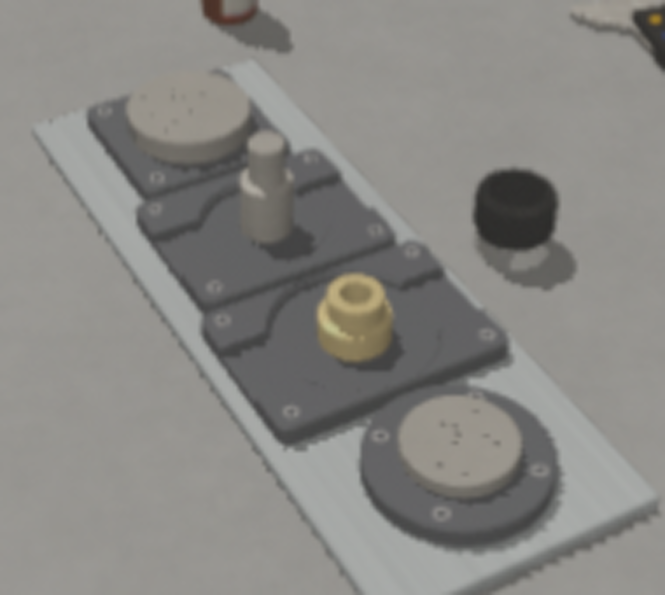

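Run:
```python
from h import *
A=ld('scene0');B=ld('side0')
a=lambda p,z:pix(A,170+(p[0]+.5)/3.33-.5,205+(p[1]+.5)/3.33-.5,z)[:2]*1e3
b=lambda p,z:pix(B,180+(p[0]+.5)/3.5-.5,195+(p[1]+.5)/3.5-.5,z)[:2]*1e3
C=np.array([a(p,.008) for p in [(38,148),(196,35),(772,295),(645,468)]]);print('corners',C.round(1).tolist(),C.mean(0).round(1))
print('side corners',[b(p,.008).round(1).tolist() for p in [(33,128),(252,62),(655,495)]])
print('edges',np.linalg.norm(C-np.roll(C,-1,0),axis=1))
d=(C[1]+C[0]-C[2]-C[3]);print('row yaw deg',np.degrees(np.arctan2(-d[0],d[1])))
d/=np.linalg.norm(d);m=C.mean(0)
for i,n in enumerate(['sq','small','large','round']): print(n,(m+d*(132-88*i)).round(1))
for n,p,q,z in [('LB',(190,88),(189,112),.032),('pin',(319,96),(267,143),.066),('bush',(461,202),(356,293),.039),('SB',(612,299),(460,441),.026),('loupe',(520,85),(515,190),.036)]: print(n,a(p,z).round(1),b(q,z).round(1))
# nest screws for checks
for n,p,q,z in [('sq R',(272,98),None,.018),('sq L',(104,111),(105,112),.018),('sq bot',(196,157),(157,178),.018),('small L',(214,183),(154,208),.018),('small bot',(317,236),(214,287),.018),('small R',(416,147),(376,231),.018),('large L',(344,261),(223,320),.018),('lg bot',(457,319),(291,412),.018),('lg R',(567,206),(487,334),.018),('lg top',(458,156),(412,251),.018),('rd L',(542,315),(380,435),.018),('rd bot',(633,360),(442,513),.018),('rd R',(683,301),(540,470),.018)]:
    print(n,a(p,z).round(1), b(q,z).round(1) if q else '')
for dr in [(210,205)]: print('dropper',pix(A,*dr,0)[:2])
```

```text
corners [[448.2, 116.7], [575.5, 155.2], [678.9, -198.0], [550.5, -236.6]] [563.3 -40.7]
side corners [[448.2, 119.5], [575.8, 157.1], [678.4, -195.6]]
edges [132.99386154 367.99826769 134.08055637 367.86970581]
row yaw deg 16.22846321113373
sq [526.4  86.1]
small [551.    1.6]
large [575.6 -82.9]
round [ 600.2 -167.4]
LB [526.9  85.8] [527.8  83.9]
pin [551.6   2.1] [553.1   4.8]
bush [577.4 -80.4] [576.8 -78.7]
SB [ 599.1 -165.1] [ 600.8 -164. ]
loupe [669.3 -23.2] [672.3 -19. ]
sq R [568.1  67.1] 
sq L [487.5 112.2] [486.7 112.3]
sq bot [505.8  48.9] [505.2  49.9]
small L [501.5  25.5] [500.1  26.3]
small bot [519.7 -39.1] [518.7 -37.8]
small R [604.5 -14. ] [603.7 -14.1]
large L [519.4 -61.7] [518.7 -61.1]
lg bot [ 537.6 -125.3] [ 536.8 -124.7]
lg R [635.8 -97.3] [634.9 -95.9]
lg top [617.5 -33.2] [616.9 -32.4]
rd L [ 571.5 -147.4] [ 571.  -146.1]
rd bot [ 585. -194.] [ 584.8 -193.5]
rd R [ 632.1 -181.1] [ 631.6 -180. ]
dropper [0.57121339 0.2181623 ]
```

Both views agree to about 2 mm. From left to right the order is:

| Piece | Sits on or in | Centre (mm) |
|---|---|---|
| Large block | square nest | 527.8, 89.7 |
| Pin | small nest | 552, 6 |
| Bushing | large nest | 577, -79 |
| Small block | round nest | 601.5, -163.7 |

The row yaw is about 16.2°, and I'll park pieces at (410,-10). Next I move above the large block, turning 55° so the fingers close across the row, along the scoops.

```bash
cat >> h.py <<'E'
from scipy.spatial.transform import Rotation as Ro
def go(*targets):
    s=arm.sense(); M=Ro.from_rotvec(s['orientation']).as_matrix(); p=np.array(s['position'])*1e3
    y=np.degrees(np.arctan2(M[1,1],M[0,1])); print('t',round(s['t'],1),'p',p.round(1),'yaw_y',round(y,1),'turn',round(y-16.2,1),'tilt',np.degrees(np.arccos(-M[2,2])).round(2),'gap',round(s['finger_gap']*1e3,1),'F',np.round(s['contact_force'],1))
    for t in targets: print(t,'->',(M.T@(np.array(t)-p)).round(1))
N=dict(sq=(527.8,89.7),small=(552.3,5.9),large=(577.2,-79),round=(601.5,-163.7))
E
python3 -m jog '[[-1,[-470,-345,0],55],[-1,[-470,-345,0],55],[-1,[-470,-345,0],55],[-1,[-470,-345,0],55],[-1,[-470,-345,0],55],[-1,[-470,-345,0],55],[-1,[-470,-345,0],55],[-1,[-470,-345,0],55]]'
python3 -c "
from h import *
go((527.5,86,200))"
```

```text
t: 0.95
position: [0.4234, 0.2374, 0.2227]
orientation: [1.89, 2.509, 0.0]
contact_force: [1.6, 1.5, 0.4]
finger_gap: 0.0878
finger_force: 0.0
t 0.9 p [423.4 237.4 222.7] yaw_y 16.0 turn -0.2 tilt 0.0 gap 87.8 F [1.6 1.5 0.4]
(527.5, 86, 200) -> [-174.3   58.3   22.7]
```

```bash
python3 -m jog '[[-1,[-174,58,0],0],[-1,[-174,58,0],0],[-1,[-174,58,0],0],[-1,[-174,58,0],0],[-1,[-174,58,0],0],[-1,[-174,58,0],0]]'
python3 -c "
from h import *
go((527.5,86,60)); shot('wrist','w1'); c=ld('w1')
for n,p in [('LB',(527.5,85,32)),('pin',(552.5,3.5,66)),('bush',(577,-79.5,39))]+[(k,v+(18,)) for k,v in N.items()]: print(n,proj(c,np.array(p)/1e3).round(0))"
```

```text
t: 1.55
position: [0.5264, 0.0878, 0.2222]
orientation: [-1.89, -2.508, 0.001]
contact_force: [-1.3, 1.0, -0.3]
finger_gap: 0.0878
finger_force: 0.0
t 1.6 p [526.4  87.8 222.2] yaw_y 16.0 turn -0.2 tilt 0.08 gap 87.8 F [-1.3  1.  -0.3]
(527.5, 86, 60) -> [ -2.1   0.7 162.2]
LB [281. 188.]
pin [282. 265.]
bush [282. 312.]
sq [282. 182.]
small [282. 246.]
large [282. 303.]
round [282. 352.]
```

View pics/w1.png

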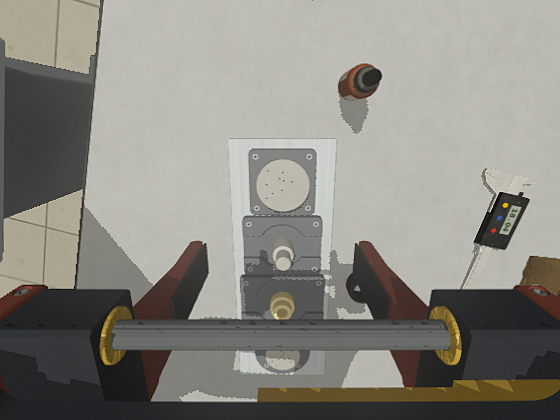

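The wrist view shows the large block at (283,186), 2 px from the prediction, and the pin and bushing where expected. I'll go down and grip it.

```bash
python3 -m jog '[[-1,[-2,2,50],0],[-1,[-2,2,100],0],[-1,[-2,2,140],0],[-1,[-2,2,165],0],[-1,[-2,2,185],0],[-1,[-2,2,195],0],[-1,[-2,2,200],0],[-1,[-2,2,201],0]]' 30
python3 -m jog '[[1,[0,0,0],0],[1,[0,0,0],0],[1,[0,0,0],0],[1,[0,0,0],0],[1,[0,0,0],0],[1,[0,0,0],0]]' 30
python3 -c "
from h import *
go((410,-10,80))"
```

```text
t: 2.4
position: [0.529, 0.0875, 0.0218]
orientation: [-1.887, -2.512, 0.0]
contact_force: [0.1, -0.1, 0.6]
finger_gap: 0.0878
finger_force: 0.0
t: 3.0
position: [0.5296, 0.0868, 0.0223]
orientation: [1.888, 2.51, 0.001]
contact_force: [-1.0, -0.2, 5.8]
finger_gap: 0.0625
finger_force: 30.0
t 3.0 p [529.6  86.8  22.3] yaw_y 16.1 turn -0.1 tilt 0.05 gap 62.5 F [-1.  -0.2  5.8]
(410, -10, 80) -> [ -59.8 -141.7  -57.8]
```

```bash
python3 -m jog '[[1,[0,0,-20],0],[1,[0,0,-58],0],[1,[-30,-40,-58],0],[1,[-50,-80,-58],0],[1,[-60,-120,-58],0],[1,[-60,-142,-58],0],[1,[-60,-142,-58],0],[1,[-60,-142,-58],0]]'
python3 -c "
from h import *
go((410,-10,5.5));c=shot('scene','s1');print(proj(c,(.41,-.01,.07)))"
```

```text
t: 3.8
position: [0.4094, -0.0104, 0.0797]
orientation: [1.889, 2.509, 0.0]
contact_force: [-0.0, 0.6, -3.0]
finger_gap: 0.0625
finger_force: 30.0
t 3.8 p [409.4 -10.4  79.7] yaw_y 16.0 turn -0.2 tilt 0.03 gap 62.5 F [-0.   0.6 -3. ]
(410, -10, 5.5) -> [ 0.3  0.7 74.2]
[196.08463546 268.43523513]
```

```bash
python3 -m jog '[[1,[0,0,40],0],[1,[0,0,60],0],[1,[0,0,70],0],[1,[0,0,73],0],[1,[0,0,74],0],[1,[0,0,75],0],[1,[0,0,75],0]]'
python3 -m jog '[[-1,[0,0,0],0],[-1,[0,0,0],0],[-1,[0,0,0],0],[-1,[0,0,0],0],[-1,[0,0,-10],0],[-1,[0,0,-50],0],[-1,[0,0,-100],0],[-1,[0,0,-120],0]]'
python3 -c "
from h import *
go((577.3,-79.2,120));c=shot('scene','s1');
print(proj(c,(.41,-.01,.014)))
cv2.imwrite('pics/s1c.png',cv2.resize(c['pixels'][190:370,110:410,::-1],None,fx=2.6,fy=2.6,interpolation=cv2.INTER_CUBIC))"
```

```text
t: 4.55
position: [0.4102, -0.0103, 0.0053]
orientation: [1.887, 2.51, 0.001]
contact_force: [0.3, -0.6, -2.8]
finger_gap: 0.0629
finger_force: 30.0
t: 5.35
position: [0.4111, -0.0105, 0.1287]
orientation: [1.886, 2.507, 0.003]
contact_force: [1.0, -0.2, -0.8]
finger_gap: 0.0878
finger_force: 0.0
t 5.3 p [411.1 -10.5 128.7] yaw_y 16.1 turn -0.1 tilt 0.29 gap 87.8 F [ 1.  -0.2 -0.8]
(577.3, -79.2, 120) -> [-112.1  140.6    9.6]
[198.65736944 295.20162979]
```

View pics/s1c.png

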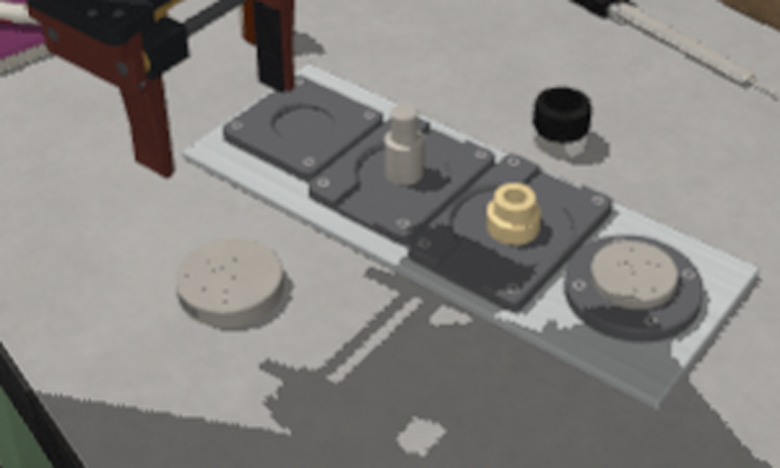

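The large block is parked at (199,295), exactly as predicted, and the square nest's pocket is exposed. The bushing is next.

```bash
python3 -m jog '[[-1,[-40,30,0],0],[-1,[-80,70,0],0],[-1,[-112,110,0],0],[-1,[-112,141,0],0],[-1,[-112,141,0],0],[-1,[-112,141,0],0],[-1,[-112,141,0],0]]'
python3 -c "
from h import *
go((577.3,-79.4,20));c=ld('s1')
f=lambda x,y,z:pix(c,110+(x+.5)/2.6-.5,190+(y+.5)/2.6-.5,z)[:2]*1e3
print('sq pocket',f(303,123,.018),'bush',f(515,193,.039),'LBtop',f(231,274,.014))
for p in [(232,128),(297,85),(370,116),(309,161)]: print(f(*p,.018))"
```

```text
t: 6.1
position: [0.5738, -0.0782, 0.1241]
orientation: [-1.886, -2.509, 0.002]
contact_force: [0.4, 0.8, -0.9]
finger_gap: 0.0881
finger_force: 0.0
t 6.1 p [573.8 -78.2 124.1] yaw_y 16.1 turn -0.1 tilt 0.16 gap 88.1 F [ 0.4  0.8 -0.9]
(577.3, -79.4, 20) -> [ -2.3   3.3 104.1]
sq pocket [526.12142375  87.17795322] bush [579.23073494 -77.46146696] LBtop [409.99397124  -9.64222788]
[483.2184999  111.87269148]
[547.69495932 128.10873832]
[568.64455689  65.76515594]
[506.15867372  49.30840453]
```

```bash
python3 -m jog '[[-1,[-1,4,40],0],[-1,[-1,4,70],0],[-1,[-1,4,90],0],[-1,[-1,4,99],0],[-1,[-1,4,103],0],[-1,[-1,4,104],0],[-1,[-1,4,104],0]]' 15
python3 -m jog '[[1,[0,0,0],0],[1,[0,0,0],0],[1,[0,0,0],0],[1,[0,0,0],0],[1,[0,0,0],0],[1,[0,0,0],0],[1,[0,0,0],0],[1,[0,0,0],0]]' 15
python3 -m jog '[[1,[0,0,0],0],[1,[0,0,-10],0],[1,[0,0,-40],0],[1,[0,0,-80],0],[1,[0,0,-80],0],[1,[0,0,-80],0]]' 15
python3 -c "
from h import *
go((527.2,88.8,25));c=shot('wrist','w2')
s=arm.sense();p=np.array(s['position']);print([proj(c,(p[0]+dx,p[1]+dy,p[2]+.019)).round(1) for dx,dy in [(0,0),(-.00558,.0192)]])"
```

```text
t: 6.8
position: [0.5806, -0.0787, 0.0216]
orientation: [1.888, 2.51, 0.001]
contact_force: [-0.4, 0.0, 0.5]
finger_gap: 0.0882
finger_force: 0.0
t: 7.6
position: [0.5798, -0.0786, 0.0206]
orientation: [-1.888, -2.51, 0.001]
contact_force: [-0.3, 0.6, -0.3]
finger_gap: 0.0302
finger_force: 14.8
t: 8.2
position: [0.581, -0.0788, 0.1021]
orientation: [1.887, 2.508, 0.002]
contact_force: [-0.2, 0.2, -2.0]
finger_gap: 0.0306
finger_force: 14.7
t 8.2 p [581.  -78.8 102.1] yaw_y 16.1 turn -0.1 tilt 0.18 gap 30.6 F [-0.2  0.2 -2. ]
(527.2, 88.8, 25) -> [176.1  -5.4  76.8]
[array([278.3, 272.8]), array([278.2, 238.9])]
```

View pics/w2.png

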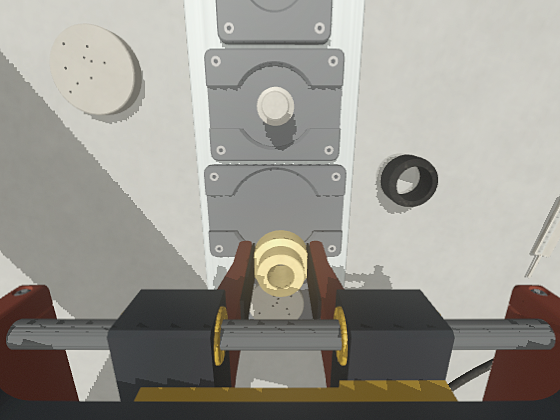

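The bushing is held, with its bore seen at (281,277), about 2 mm back along the row from the pad centre. The pin top is at (275,105). I'll carry it over the pin to the square nest.

```bash
python3 -m jog '[[1,[40,-2,0],0],[1,[85,-4,0],0],[1,[130,-5,0],0],[1,[165,-5,0],0],[1,[178,-5,0],0],[1,[178,-5,0],0],[1,[178,-5,30],0],[1,[178,-5,30],0]]' 15
python3 -c "
from h import *
go((527.2,88.8,20));c=shot('scene','s2');
cv2.imwrite('pics/s2c.png',cv2.resize(c['pixels'][190:310,150:310,::-1],None,fx=5,fy=5,interpolation=cv2.INTER_CUBIC))"
```

```text
t: 9.05
position: [0.5239, 0.0897, 0.0679]
orientation: [-1.887, -2.507, 0.006]
contact_force: [-0.4, 0.3, -0.7]
finger_gap: 0.0306
finger_force: 14.7
t 9.1 p [523.9  89.7  67.9] yaw_y 16.1 turn -0.1 tilt 0.32 gap 30.6 F [-0.4  0.3 -0.7]
(527.2, 88.8, 20) -> [-1.8  3.2 47.9]
```

```bash
python3 -m jog '[[1,[0,1,20],0],[1,[0,1,36],0],[1,[0,1,38],0],[1,[0,1,38],0],[1,[0,1,38],0]]' 15
python3 -c "
from h import *
go((526.8,90.2,20));c=shot('scene','s2');
cv2.imwrite('pics/s2c.png',cv2.resize(c['pixels'][190:310,150:310,::-1],None,fx=5,fy=5,interpolation=cv2.INTER_CUBIC))"
```

```text
t: 9.6
position: [0.5277, 0.0909, 0.0336]
orientation: [1.888, 2.509, 0.001]
contact_force: [-0.5, 0.5, -1.3]
finger_gap: 0.0306
finger_force: 14.7
t 9.6 p [527.7  90.9  33.6] yaw_y 16.1 turn -0.1 tilt 0.07 gap 30.6 F [-0.5  0.5 -1.3]
(526.8, 90.2, 20) -> [-0.5 -1.1 13.6]
```

View pics/s2c.png

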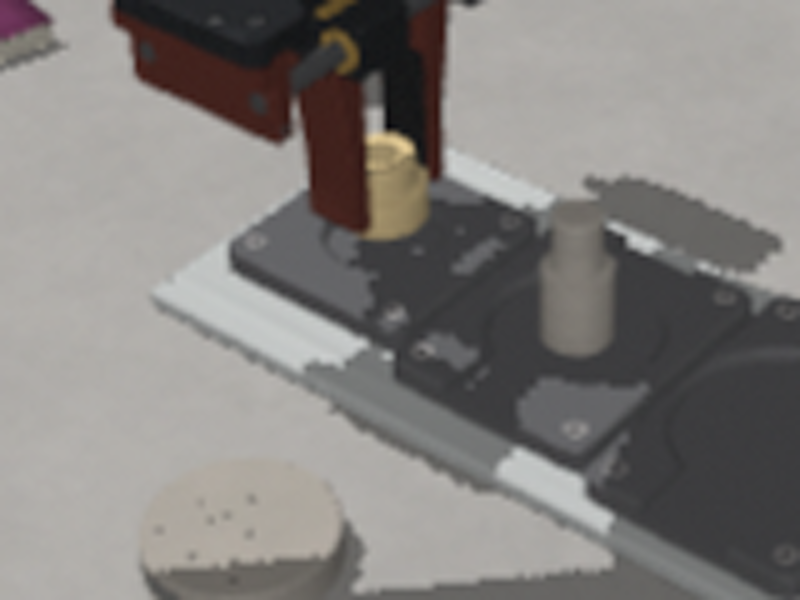

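The bushing hangs over the square pocket, with its bore near crop pixel (388,150). I'll lower it gently and check the force and height.

```bash
python3 -m jog '[[1,[0,-1,5],0],[1,[0,-1,8],0],[1,[0,-1,10],0],[1,[0,-1,12],0],[1,[0,-1,13],0],[1,[0,-1,14],0],[1,[0,-1,14],0]]' 15
python3 -c "
from h import *
go((527.2,88.8,20))"
```

```text
t: 10.35
position: [0.5258, 0.0911, 0.0202]
orientation: [1.888, 2.511, -0.0]
contact_force: [-4.3, -0.9, 19.7]
finger_gap: 0.0304
finger_force: 16.4
t 10.3 p [525.8  91.1  20.2] yaw_y 16.1 turn -0.1 tilt 0.02 gap 30.4 F [-4.3 -0.9 19.7]
(527.2, 88.8, 20) -> [-2.6  0.7  0.2]
```

```bash
python3 -m jog '[[1,[0,0,-1],0],[-1,[0,0,-1],0],[-1,[0,0,-1],0],[-1,[0,0,-1],0],[-1,[0,0,-1],0],[-1,[0,0,-30],0],[-1,[0,0,-80],0],[-1,[0,0,-110],0]]' 15
python3 -m jog '[[-1,[-40,-50,0],0],[-1,[-80,-100,0],0],[-1,[-80,-140,0],0],[-1,[-80,-140,0],0],[-1,[-80,-140,0],0]]' 15
python3 -c "
from h import *
go((410,-10,4.9));c=shot('scene','s3');d=shot('side','d3')
a=cv2.resize(c['pixels'][200:290,170:290,::-1],(533,400),interpolation=cv2.INTER_CUBIC)
b=cv2.resize(d['pixels'][200:290,190:250,::-1],(267,400),interpolation=cv2.INTER_CUBIC)
cv2.imwrite('pics/s3c.png',np.hstack([a,b]))
for z in (.013,.018): print(z,[(proj(c,(.527,.089,z+h))-(170,200))*4.44 for h in (0,.026)],[(proj(d,(.527,.089,z+h))-(190,200))*4.44 for h in (0,.026)])"
```

```text
t: 11.15
position: [0.5268, 0.0911, 0.131]
orientation: [1.888, 2.51, 0.002]
contact_force: [0.8, -0.5, 0.3]
finger_gap: 0.0832
finger_force: 0.0
t: 11.65
position: [0.4114, -0.0252, 0.1285]
orientation: [-1.891, -2.507, 0.001]
contact_force: [0.7, -0.0, 0.2]
finger_gap: 0.0879
finger_force: 0.0
t 11.7 p [411.4 -25.2 128.5] yaw_y 16.0 turn -0.2 tilt 0.09 gap 87.9 F [ 0.7 -0.   0.2]
(410, -10, 4.9) -> [ 14.9   3.  123.6]
0.013 [array([249.50161104, 170.98619767]), array([246.98853585, 120.23918178])] [array([190.99302075, 148.30029265]), array([189.22544778,  97.64465823])]
0.018 [array([249.02422708, 161.35168513]), array([246.49641432, 110.29345599])] [array([190.65654082, 138.68432061]), array([188.88040895,  87.71533224])]
```

View pics/s3c.png

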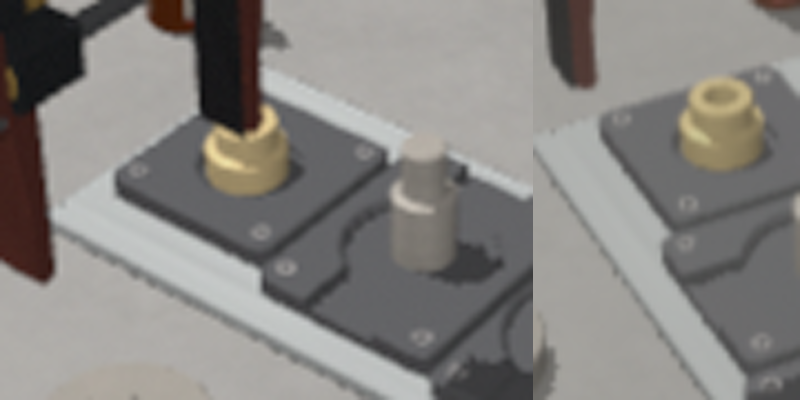

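The bushing's top and foot in both views match the in-pocket prediction: its bore is at (722,95) against (722,98) predicted. Next I take the large block to its nest.

```bash
python3 -m jog '[[-1,[15,2,20],0],[-1,[15,2,60],0],[-1,[15,2,90],0],[-1,[15,2,110],0],[-1,[15,2,118],0],[-1,[15,2,122],0],[-1,[15,2,123],0],[-1,[15,2,123],0]]' 30
python3 -m jog '[[1,[0,0,0],0],[1,[0,0,0],0],[1,[0,0,0],0],[1,[0,0,0],0],[1,[0,0,0],0],[1,[0,0,-20],0],[1,[0,0,-60],0],[1,[0,0,-80],0]]' 30
python3 -m jog '[[1,[-20,30,0],0],[1,[-60,60,0],0],[1,[-90,90,0],0],[1,[-110,125,0],0],[1,[-112,143,0],0],[1,[-112,143,0],0],[1,[-112,143,0],0],[1,[-112,143,0],0]]' 30
python3 -c "
from h import *
go((577.2,-79,18));c=shot('wrist','w4')
p=np.array(arm.sense()['position'])
print([proj(c,p+[0,0,.0095]),proj(c,p+[-.279*.0325,.96*.0325,.0095])])"
```

```text
t: 12.55
position: [0.4123, -0.0097, 0.0062]
orientation: [1.887, 2.51, 0.001]
contact_force: [-0.1, 0.2, -0.1]
finger_gap: 0.0878
finger_force: 0.0
t: 13.35
position: [0.4116, -0.0097, 0.0874]
orientation: [1.888, 2.51, 0.001]
contact_force: [1.3, -0.5, -3.5]
finger_gap: 0.0626
finger_force: 30.0
t: 14.15
position: [0.5774, -0.077, 0.085]
orientation: [-1.886, -2.509, 0.002]
contact_force: [0.3, 0.1, -4.6]
finger_gap: 0.0624
finger_force: 30.0
t 14.2 p [577.4 -77.   85. ] yaw_y 16.1 turn -0.1 tilt 0.18 gap 62.4 F [ 0.3  0.1 -4.6]
(577.2, -79, 18) -> [-2.  -0.5 67. ]
[array([280.5029149 , 266.73200592]), array([280.37978853, 212.59782504])]
```

View pics/w4.png

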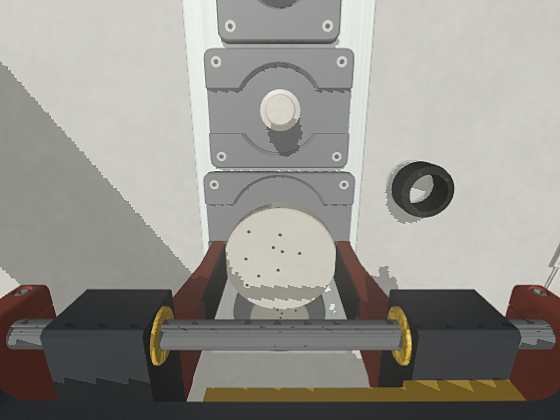

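The block is held, with its top centre near (280.5,262), about 2.5 mm toward the left end from the pad centre. I'll check the nest against this picture before lowering.

```bash
python3 -c "
from h import *
c=ld('w4')
for n,u in [('lgL,top',[(211,184),(344,184)]),('small bot',[(222,156),(339,156)]),('small top',[(216,61),(345,61)]),('sq bot',[(230,25),(328,25)])]: print(n,[(pix(c,*q,.018)[:2]*1e3).round(1) for q in u])"
```

```text
lgL,top [array([516.6, -62.8]), array([616.9, -33.8])]
small bot [array([520.1, -39. ]), array([605.9, -14.3])]
small top [array([501.4,  24.3]), array([588. ,  49.2])]
sq bot [array([505.7,  48.7]), array([569.4,  67. ])]
```

```bash
python3 -m jog '[[1,[-5,0,20],0],[1,[-5,0,40],0],[1,[-5,0,52],0],[1,[-5,0,58],0],[1,[-5,0,61],0],[1,[-5,0,63],0],[1,[-5,0,65],0],[1,[-5,0,65],0]]' 30
python3 -c "
from h import *
go((577.2,-79,18))"
```

```text
t: 15.0
position: [0.5815, -0.0824, 0.021]
orientation: [1.888, 2.51, 0.0]
contact_force: [-0.4, 0.1, -2.8]
finger_gap: 0.0624
finger_force: 30.0
t 15.0 p [581.5 -82.4  21. ] yaw_y 16.1 turn -0.1 tilt 0.04 gap 62.4 F [-0.4  0.1 -2.8]
(577.2, -79, 18) -> [ 4.5 -3.2  3. ]
```

```bash
python3 -m jog '[[1,[0,-2,1],0],[1,[0,-3,2],0],[1,[0,-3,2],0],[-1,[0,-3,2],0],[-1,[0,-3,2],0],[-1,[0,-3,2],0],[-1,[0,-3,2],0],[-1,[0,-3,2],0]]' 30
python3 -m jog '[[-1,[0,0,-10],0],[-1,[0,0,-50],0],[-1,[-20,0,-90],0],[-1,[-60,0,-90],0],[-1,[-83,0,-90],0],[-1,[-83,0,-90],0],[-1,[-83,0,-90],0]]' 30
python3 -c "
from h import *
go((601,-164,21));c=shot('scene','s5');d=shot('side','d5')
a=cv2.resize(c['pixels'][200:335,180:400,::-1],None,fx=3.6,fy=3.6,interpolation=cv2.INTER_CUBIC);cv2.imwrite('pics/s5c.png',a)"
```

```text
t: 15.8
position: [0.5783, -0.0833, 0.0187]
orientation: [1.888, 2.511, -0.0]
contact_force: [-0.2, -0.6, 0.1]
finger_gap: 0.0878
finger_force: 0.0
t: 16.5
position: [0.6009, -0.1629, 0.1089]
orientation: [-1.89, -2.509, -0.0]
contact_force: [-0.3, 0.4, 0.3]
finger_gap: 0.088
finger_force: 0.0
t 16.5 p [ 600.9 -162.9  108.9] yaw_y 16.0 turn -0.2 tilt 0.03 gap 88.0 F [-0.3  0.4  0.3]
(601, -164, 21) -> [-1.1 -0.2 87.9]
```

View pics/s5c.png

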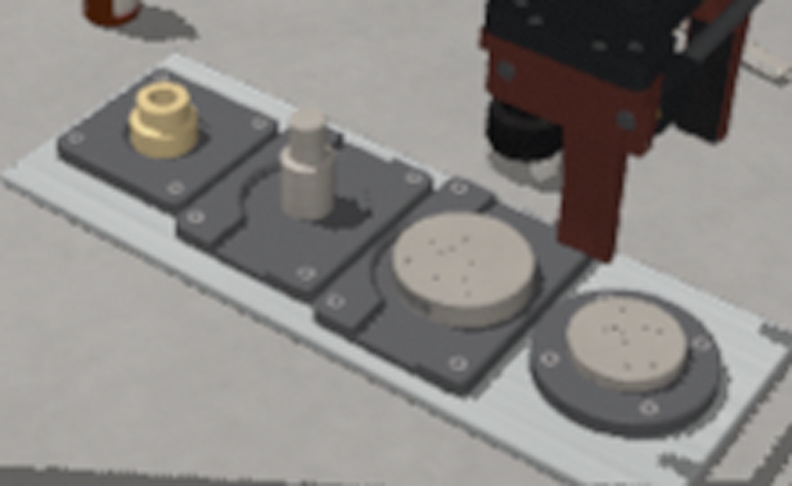

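The large block lies in the large pocket with its top centre near (463,263). The small block's top is near (627,341) on the round nest. I'll compute both positions.

```bash
python3 -c "
from h import *
c=ld('s5')
f=lambda x,y,z:(pix(c,180+(x+.5)/3.6-.5,200+(y+.5)/3.6-.5,z)[:2]*1e3).round(1)
print('LB in',f(464,263,.027),'LB if on top',f(464,263,.032),'SB',f(627,341,.026),'bush in',f(164,98,.039),'bush on',f(164,98,.044))
for n,p in [('sqL',(76,138)),('sqR',(260,124)),('lgL',(336,301)),('lgtop',(459,187)),('lgbot',(458,363)),('rdL',(550,358)),('rdR',(702,343))]: print(n,f(*p,.018))
# disc outline of SB by thresholding side view
"
```

```text
LB in [575.4 -84.7] LB if on top [571.5 -88.9] SB [ 599.7 -165.3] bush in [526.7  90. ] bush on [523.2  84.2]
sqL [487.3 112.3]
sqR [568.8  66.5]
lgL [519.1 -62.1]
lgtop [617.3 -33.3]
lgbot [ 537.5 -125.3]
rdL [ 571.8 -147.2]
rdR [ 632.1 -180.8]
```

```bash
python3 -m jog '[[-1,[-2,0,30],0],[-1,[-2,0,60],0],[-1,[-2,0,78],0],[-1,[-2,0,85],0],[-1,[-2,0,87],0],[-1,[-2,0,88],0],[-1,[-2,0,88],0],[-1,[-2,0,88],0]]' 25
python3 -m jog '[[1,[0,0,0],0],[1,[0,0,0],0],[1,[0,0,0],0],[1,[0,0,0],0],[1,[0,0,0],0],[1,[0,0,0],0],[1,[0,0,0],0],[1,[0,0,-3],0]]' 25
python3 -m jog '[[1,[0,0,-20],0],[1,[0,0,-60],0],[1,[0,0,-60],0],[1,[0,0,-60],0]]' 25
python3 -c "
from h import *
go((410,-10,60))"
```

```text
t: 17.4
position: [0.6026, -0.1651, 0.0217]
orientation: [1.887, 2.509, 0.001]
contact_force: [0.4, 0.6, -0.2]
finger_gap: 0.088
finger_force: 0.0
t: 18.2
position: [0.6014, -0.1647, 0.0233]
orientation: [-1.888, -2.51, 0.001]
contact_force: [-1.2, 0.3, -1.9]
finger_gap: 0.0497
finger_force: 24.9
t: 18.6
position: [0.6026, -0.1652, 0.0846]
orientation: [1.887, 2.509, 0.001]
contact_force: [0.2, -0.6, -1.2]
finger_gap: 0.05
finger_force: 24.9
t 18.6 p [ 602.6 -165.2   84.6] yaw_y 16.1 turn -0.1 tilt 0.13 gap 50.0 F [ 0.2 -0.6 -1.2]
(410, -10, 60) -> [ 202.6 -142.    24.1]
```

```bash
python3 -m jog '[[1,[30,-30,0],0],[1,[70,-60,0],0],[1,[110,-90,0],0],[1,[150,-115,0],0],[1,[185,-135,0],0],[1,[203,-142,0],0],[1,[203,-142,0],0],[1,[203,-142,0],0]]' 25
python3 -m jog '[[1,[0,0,40],0],[1,[0,0,65],0],[1,[0,0,74],0],[1,[0,0,78],0],[1,[0,0,79],0],[1,[0,0,80],0],[1,[0,0,80],0]]' 25
python3 -c "
from h import *
go((410,-10,4))"
```

```text
t: 19.4
position: [0.4092, -0.0093, 0.0832]
orientation: [-1.887, -2.512, 0.001]
contact_force: [-0.0, 0.8, -1.5]
finger_gap: 0.0497
finger_force: 24.9
t: 20.1
position: [0.4099, -0.0095, 0.0043]
orientation: [1.888, 2.509, 0.001]
contact_force: [-0.0, -0.9, -1.0]
finger_gap: 0.0499
finger_force: 24.9
t 20.1 p [409.9  -9.5   4.3] yaw_y 16.1 turn -0.1 tilt 0.1 gap 49.9 F [-0.  -0.9 -1. ]
(410, -10, 4) -> [-0.5 -0.1  0.3]
```

```bash
python3 -m jog '[[-1,[0,0,1],0],[-1,[0,0,1],0],[-1,[0,0,1],0],[-1,[0,0,1],0],[-1,[0,0,-20],0],[-1,[0,0,-70],0],[-1,[0,0,-110],0],[-1,[0,0,-110],0]]' 15
python3 -c "
from h import *
c=ld('w4');print('pin',pix(c,280.5,109,.066)*1e3)
c=ld('s5');print('pin',pix(c,180+(308+.5)/3.6-.5,200+(116.5)/3.6-.5,.066)*1e3)
go((552.7,4,110))"
```

```text
t: 20.9
position: [0.4126, -0.0098, 0.118]
orientation: [1.883, 2.504, 0.006]
contact_force: [0.3, -0.5, 0.7]
finger_gap: 0.0879
finger_force: 0.0
pin [553.82146282   5.3526829   66.        ]
pin [554.02489984   6.01529426  66.        ]
t 20.9 p [412.6  -9.8 118. ] yaw_y 16.1 turn -0.1 tilt 0.52 gap 87.9 F [ 0.3 -0.5  0.7]
(552.7, 4, 110) -> [-25.5 138.4   9.2]
```

```bash
python3 -m jog '[[-1,[-8,40,0],0],[-1,[-17,85,0],0],[-1,[-26,125,0],0],[-1,[-26,141,0],0],[-1,[-26,141,0],0],[-1,[-26,141,0],0],[-1,[-26,141,0],0]]' 15
python3 -c "
from h import *
go((553.2,4.6,20.5))"
```

```text
t: 21.6
position: [0.5495, 0.0049, 0.1129]
orientation: [-1.887, -2.509, 0.003]
contact_force: [1.0, -0.7, 0.1]
finger_gap: 0.0881
finger_force: 0.0
t 21.6 p [549.5   4.9 112.9] yaw_y 16.1 turn -0.1 tilt 0.17 gap 88.1 F [ 1.  -0.7  0.1]
(553.2, 4.6, 20.5) -> [-1.4  3.8 92.4]
```

```bash
python3 -m jog '[[-1,[0,1,30],0],[-1,[0,1,60],0],[-1,[0,1,82],0],[-1,[0,1,89],0],[-1,[0,1,92],0],[-1,[0,1,92],0],[-1,[0,1,92],0]]' 15
python3 -m jog '[[1,[0,0,0],0],[1,[0,0,0],0],[1,[0,0,0],0],[1,[0,0,0],0],[1,[0,0,0],0],[1,[0,0,0],0],[1,[0,0,0],0],[1,[0,0,0],0]]' 15
python3 -m jog '[[1,[0,0,0],0],[1,[0,0,-10],0],[1,[0,0,-50],0],[1,[0,0,-70],0],[1,[0,0,-70],0],[1,[0,0,-70],0]]' 15
python3 -c "
from h import *
go((601.7,-164,20.5))"
```

```text
t: 22.3
position: [0.5535, 0.005, 0.0227]
orientation: [1.887, 2.509, 0.001]
contact_force: [-0.2, 0.5, -0.3]
finger_gap: 0.0878
finger_force: 0.0
t: 23.1
position: [0.5527, 0.0051, 0.0216]
orientation: [-1.888, -2.511, 0.0]
contact_force: [-0.2, -0.8, 0.1]
finger_gap: 0.0272
finger_force: 0.0
t: 23.7
position: [0.5527, 0.0051, 0.0919]
orientation: [1.888, 2.51, 0.0]
contact_force: [-0.2, -0.1, -1.5]
finger_gap: 0.0252
finger_force: 15.0
t 23.7 p [552.7   5.1  91.9] yaw_y 16.1 turn -0.1 tilt 0.04 gap 25.2 F [-0.2 -0.1 -1.5]
(601.7, -164, 20.5) -> [-1.761e+02  1.000e-01  7.140e+01]
```

```bash
python3 -m jog '[[1,[-30,0,0],0],[1,[-75,0,0],0],[1,[-120,0,0],0],[1,[-155,0,0],0],[1,[-176,0,0],0],[1,[-176,0,20],0],[1,[-176,0,45],0],[1,[-176,0,57],0]]' 15
python3 -m jog '[[1,[0,0,0],0],[1,[0,0,0],0],[1,[0,0,0],0]]' 15
python3 -c "
from h import *
go((601.7,-164,21.6))"
```

```text
t: 24.5
position: [0.5991, -0.1628, 0.0316]
orientation: [-1.886, -2.506, 0.002]
contact_force: [-1.2, 0.4, -1.3]
finger_gap: 0.0253
finger_force: 15.0
t: 24.8
position: [0.6023, -0.1639, 0.0356]
orientation: [1.887, 2.51, 0.0]
contact_force: [0.3, 0.1, -1.3]
finger_gap: 0.0252
finger_force: 15.0
t 24.8 p [ 602.3 -163.9   35.6] yaw_y 16.1 turn -0.1 tilt 0.08 gap 25.2 F [ 0.3  0.1 -1.3]
(601.7, -164, 21.6) -> [ 0.  -0.7 14. ]
```

```bash
python3 -m jog '[[1,[0,-1,5],0],[1,[0,-1,8],0],[1,[0,-1,10],0],[1,[0,-1,12],0],[1,[0,-1,13],0],[1,[0,-1,13],0],[1,[0,-1,13],0]]' 15
python3 -c "
from h import *
go((601.7,-164,21.6));c=shot('scene','s6');print(proj(c,(.6017,-.164,.066)),proj(c,(.6017,-.164,.071)))"
```

```text
t: 25.5
position: [0.6007, -0.1643, 0.0217]
orientation: [1.888, 2.511, -0.0]
contact_force: [-0.3, 0.5, -1.8]
finger_gap: 0.0253
finger_force: 15.0
t 25.5 p [ 600.7 -164.3   21.7] yaw_y 16.1 turn -0.1 tilt 0.01 gap 25.3 F [-0.3  0.5 -1.8]
(601.7, -164, 21.6) -> [-0.   1.1  0.1]
[356.77937241 274.19587091] [357.12708242 271.72092614]
```

```bash
python3 -m jog '[[1,[0,0,1],0],[1,[0,0,1],0],[-1,[0,0,1],0],[-1,[0,0,0],0],[-1,[0,0,0],0],[-1,[0,0,0],0],[-1,[0,0,0],0],[-1,[0,0,-20],0]]' 15
python3 -m jog '[[-1,[0,0,-40],0],[-1,[0,0,-85],0],[-1,[30,-30,-85],0],[-1,[70,-60,-85],0],[-1,[110,-90,-85],0],[-1,[150,-115,-85],0],[-1,[185,-130,-85],0],[-1,[202,-140,-85],0]]' 25
python3 -m jog '[[-1,[0,0,0],0],[-1,[0,0,0],0]]' 25
python3 -c "
from h import *
go((410,-10,4));c=shot('scene','s7');d=shot('side','d7')
a=cv2.resize(c['pixels'][200:320,180:400,::-1],None,fx=3.6,fy=3.6,interpolation=cv2.INTER_CUBIC)
a=c['pixels'][200:350,150:400,::-1];cv2.imwrite('pics/s7c.png',cv2.resize(a,None,fx=3.2,fy=3.2,interpolation=cv2.INTER_CUBIC))"
```

```text
t: 26.35
position: [0.5985, -0.1634, 0.0395]
orientation: [-1.886, -2.507, 0.002]
contact_force: [-0.0, 0.1, 1.1]
finger_gap: 0.0699
finger_force: 0.0
t: 27.15
position: [0.4071, -0.0072, 0.1265]
orientation: [-1.886, -2.51, 0.001]
contact_force: [0.9, -0.2, 0.2]
finger_gap: 0.0877
finger_force: 0.0
t: 27.35
position: [0.4119, -0.0096, 0.1271]
orientation: [1.886, 2.51, 0.001]
contact_force: [0.3, 1.1, -0.4]
finger_gap: 0.0875
finger_force: 0.0
t 27.4 p [411.9  -9.6 127.1] yaw_y 16.2 turn -0.0 tilt 0.15 gap 87.5 F [ 0.3  1.1 -0.4]
(410, -10, 4) -> [  0.4  -2.2 123.1]
```

View pics/s7c.png

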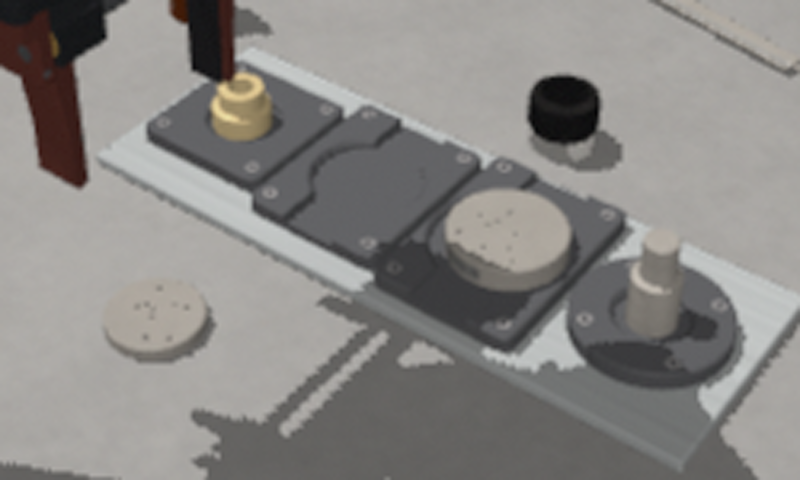

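The pin stands in the round pocket, its top at image (356,274) as predicted for fully down. The small block is parked at crop (156,313) and the small nest is empty.

```bash
python3 -c "
from h import *
c=ld('s7')
f=lambda x,y,z:(pix(c,150+(x+.5)/3.2-.5,200+(y+.5)/3.2-.5,z)[:2]*1e3).round(1)
print('SB',f(156,313,.008),'LB',f(509,233,.027))
S=[f(*p,.018) for p in [(270,193),(464,158),(368,114),(368,243)]];print(S,np.mean(S,0))"
python3 -m jog '[[-1,[0,-1,30],0],[-1,[0,-1,70],0],[-1,[0,-1,100],0],[-1,[0,-1,116],0],[-1,[0,-1,121],0],[-1,[0,-1,123],0],[-1,[0,-1,123],0],[-1,[0,-1,123],0]]' 25
python3 -m jog '[[1,[0,0,0],0],[1,[0,0,0],0],[1,[0,0,0],0],[1,[0,0,0],0],[1,[0,0,0],0],[1,[0,0,0],0],[1,[0,0,0],0],[1,[0,0,0],0]]' 25
python3 -m jog '[[1,[0,0,-20],0],[1,[0,0,-60],0],[1,[0,0,-80],0],[1,[0,0,-80],0],[1,[0,0,-80],0]]' 25
python3 -c "
from h import *
go((553,5.5,60))"
```

```text
SB [409.9  -8.6] LB [576.1 -84.5]
[array([501.2,  24.6]), array([604.2, -14.6]), array([585.6,  49.5]), array([519.4, -39.1])] [552.6   5.1]
t: 28.25
position: [0.4102, -0.0096, 0.0044]
orientation: [1.887, 2.509, 0.001]
contact_force: [-0.2, -0.0, 0.2]
finger_gap: 0.088
finger_force: 0.0
t: 29.05
position: [0.4093, -0.0092, 0.0037]
orientation: [1.888, 2.511, 0.0]
contact_force: [1.0, -0.1, 2.3]
finger_gap: 0.0497
finger_force: 25.0
t: 29.55
position: [0.4091, -0.0093, 0.0836]
orientation: [1.888, 2.51, 0.0]
contact_force: [-0.3, -0.8, -1.9]
finger_gap: 0.0494
finger_force: 24.9
t 29.6 p [409.1  -9.3  83.6] yaw_y 16.1 turn -0.1 tilt 0.03 gap 49.4 F [-0.3 -0.8 -1.9]
(553, 5.5, 60) -> [-25.7 142.4  23.6]
```

```bash
python3 -m jog '[[1,[-8,40,0],0],[1,[-17,85,0],0],[1,[-26,125,0],0],[1,[-26,142,0],0],[1,[-26,142,20],0],[1,[-26,142,40],0],[1,[-26,142,48],0],[1,[-26,142,48],0]]' 25
python3 -m jog '[[1,[0,0,0],0],[1,[0,0,0],0],[1,[0,0,0],0]]' 25
python3 -c "
from h import *
go((552.7,4.8,17));c=shot('wrist','w8');p=np.array(arm.sense()['position']);print(proj(c,p+[0,0,.004]),proj(c,(.5526,.0051,.018)))"
```

```text
t: 30.35
position: [0.5504, 0.0053, 0.0331]
orientation: [-1.886, -2.507, 0.004]
contact_force: [0.2, 0.7, -1.3]
finger_gap: 0.0495
finger_force: 24.9
t: 30.65
position: [0.5534, 0.005, 0.0365]
orientation: [1.888, 2.51, 0.001]
contact_force: [-0.1, 0.4, 0.4]
finger_gap: 0.0497
finger_force: 24.9
t 30.6 p [553.4   5.   36.5] yaw_y 16.1 turn -0.1 tilt 0.09 gap 49.7 F [-0.1  0.4  0.4]
(552.7, 4.8, 17) -> [-0.  -0.7 19.5]
[280.13249414 261.70371492] [278.99274274 245.21743121]
```

```bash
python3 -m jog '[[1,[0,0,6],0],[1,[0,0,10],0],[1,[0,0,13],0],[1,[0,0,15],0],[1,[0,0,17],0],[1,[0,0,18],0],[1,[0,0,19],0],[1,[0,0,19],0]]' 25
python3 -c "
from h import *
go((552.7,4.8,17))"
```

```text
t: 31.5
position: [0.5528, 0.0051, 0.0168]
orientation: [1.888, 2.511, -0.0]
contact_force: [-0.8, -0.0, 0.0]
finger_gap: 0.0495
finger_force: 24.9
t 31.5 p [552.8   5.1  16.8] yaw_y 16.1 turn -0.1 tilt 0.01 gap 49.5 F [-0.8 -0.   0. ]
(552.7, 4.8, 17) -> [-0.3 -0.1 -0.2]
```

```bash
python3 -m jog '[[-1,[0,0,0],0],[-1,[0,0,0],0],[-1,[0,0,0],0],[-1,[0,0,0],0],[-1,[0,0,-10],0],[-1,[0,0,-50],0],[-1,[0,0,-100],0],[-1,[0,0,-140],0]]' 25
python3 -m jog '[[-1,[40,-30,0],0],[-1,[80,-60,0],0],[-1,[115,-85,0],0],[-1,[150,-100,0],0],[-1,[150,-100,0],0],[-1,[150,-100,0],0],[-1,[150,-100,0],0]]' 25
python3 -c "
from h import *
go();c=shot('scene','s9');d=shot('side','d9')
a=cv2.resize(c['pixels'][205:335,180:380,::-1],None,fx=2.3,fy=2.3,interpolation=cv2.INTER_CUBIC)
b=cv2.resize(d['pixels'][210:350,200:345,::-1],None,fx=2.3,fy=2.3,interpolation=cv2.INTER_CUBIC)
H=max(a.shape[0],b.shape[0]);z=np.zeros((H,a.shape[1]+b.shape[1],3),np.uint8);z[:a.shape[0],:a.shape[1]]=a;z[:b.shape[0],a.shape[1]:]=b;cv2.imwrite('pics/f9.png',z);print(a.shape,b.shape)"
```

```text
t: 32.3
position: [0.553, 0.0051, 0.1596]
orientation: [1.888, 2.51, 0.001]
contact_force: [0.9, 0.6, 0.3]
finger_gap: 0.0878
finger_force: 0.0
t: 33.0
position: [0.4165, 0.1212, 0.1572]
orientation: [1.888, 2.509, 0.001]
contact_force: [0.2, 0.2, 0.4]
finger_gap: 0.0877
finger_force: 0.0
t 33.0 p [416.5 121.2 157.2] yaw_y 16.1 turn -0.1 tilt 0.1 gap 87.7 F [0.2 0.2 0.4]
(299, 460, 3) (322, 334, 3)
```

View pics/f9.png

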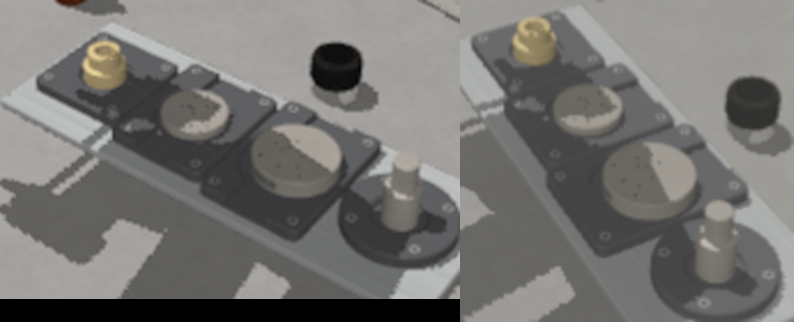

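All four pieces are in the right nests: scene crop bushing (103,52), small block (194,113), large block (296,158), pin (405,160). I'll triangulate position and height from both views.

```bash
python3 -c "
from h import *
c=ld('s9');d=ld('d9')
f=lambda x,y,z:(pix(c,180+(x+.5)/2.3-.5,205+(y+.5)/2.3-.5,z)[:2]*1e3).round(1)
g=lambda x,y,z:(pix(d,200+(x-460+.5)/2.3-.5,210+(y+.5)/2.3-.5,z)[:2]*1e3).round(1)
for n,p,q,h,nc in [('bush',(105,50),(535,27),26,'sq'),('SB',(195,113),(588,109),8,'small'),('LB',(297,158),(650,178),14,'large'),('pin',(406,163),(719,210),53,'round')]:
    print(n,N[nc],[(b,f(*p,(8+b+h)/1e3),g(*q,(8+b+h)/1e3)) for b in (5,10)])
# disc outline top/right/left edges prediction for LB
"
```

```text
bush (527.8, 89.7) [(5, array([527.7,  90.9]), array([526.8,  90.8])), (10, array([524.1,  85. ]), array([525.7,  83.8]))]
SB (552.3, 5.9) [(5, array([551. ,   3.7]), array([551.7,   3.1])), (10, array([547.3,  -1.2]), array([550.5,  -2.9]))]
LB (577.2, -79) [(5, array([574.7, -86.4]), array([576.8, -86.1])), (10, array([570.8, -90.5]), array([575.4, -91.3]))]
pin (601.5, -163.7) [(5, array([ 598.8, -165.8]), array([ 600.2, -163.9])), (10, array([ 594.3, -169.4]), array([ 598.4, -168.8]))]
```

The large block sits about 5 mm off its pocket axis, which is close to the wall. There is plenty of time, so I'll re-grip it and centre it.

```bash
python3 -m jog '[[-1,[-40,20,0],0],[-1,[-85,40,0],0],[-1,[-130,60,0],0],[-1,[-175,75,0],0],[-1,[-215,90,0],0],[-1,[-241,98,0],0],[-1,[-241,98,0],0],[-1,[-241,98,0],0]]' 30
python3 -m jog '[[-1,[0,0,20],0],[-1,[0,0,50],0],[-1,[0,0,70],0],[-1,[0,0,80],0],[-1,[0,0,80],0]]' 30
python3 -c "
from h import *
go((578,-82.5,19))"
```

```text
t: 33.9
position: [0.5759, -0.0839, 0.156]
orientation: [-1.891, -2.507, 0.001]
contact_force: [-1.1, 0.8, -0.5]
finger_gap: 0.0876
finger_force: 0.0
t: 34.4
position: [0.5743, -0.0817, 0.0754]
orientation: [-1.886, -2.509, 0.002]
contact_force: [-0.3, 0.8, 0.8]
finger_gap: 0.0875
finger_force: 0.0
t 34.4 p [574.3 -81.7  75.4] yaw_y 16.1 turn -0.1 tilt 0.2 gap 87.5 F [-0.3  0.8  0.8]
(578, -82.5, 19) -> [-1.9  3.5 56.4]
```

```bash
python3 -m jog '[[-1,[-1,1,20],0],[-1,[-1,1,40],0],[-1,[-1,1,50],0],[-1,[-1,1,55],0],[-1,[-1,1,57],0],[-1,[-1,1,57],0],[-1,[-1,1,57],0]]' 30
python3 -m jog '[[1,[0,0,0],0],[1,[0,0,0],0],[1,[0,0,0],0],[1,[0,0,0],0],[1,[0,0,0],0],[1,[0,0,0],0]]' 30
python3 -m jog '[[1,[0,0,-2],0],[1,[0,0,-6],0],[1,[0,0,-10],0],[1,[2,0,-10],0],[1,[4,0,-10],0],[1,[4,0,-10],0],[1,[4,0,-10],0]]' 30
python3 -c "
from h import *
go((578,-79,19));c=shot('wrist','w10')"
```

```text
t: 35.1
position: [0.5779, -0.0837, 0.0204]
orientation: [1.888, 2.51, 0.001]
contact_force: [-0.3, -0.4, -0.0]
finger_gap: 0.0879
finger_force: 0.0
t: 35.7
position: [0.5776, -0.0836, 0.0199]
orientation: [1.888, 2.51, 0.0]
contact_force: [0.4, 1.0, 1.8]
finger_gap: 0.0625
finger_force: 30.0
t: 36.4
position: [0.576, -0.0795, 0.0295]
orientation: [-1.888, -2.511, 0.0]
contact_force: [-0.4, -0.4, -2.6]
finger_gap: 0.0626
finger_force: 30.0
t 36.4 p [576.  -79.5  29.5] yaw_y 16.1 turn -0.1 tilt 0.02 gap 62.6 F [-0.4 -0.4 -2.6]
(578, -79, 19) -> [-0.1  2.1 10.5]
```

```bash
python3 -m jog '[[1,[0,1,3],0],[1,[0,1,6],0],[1,[0,1,8],0],[1,[0,1,9],0],[1,[0,1,10],0],[1,[0,1,10],0],[1,[0,1,10],0]]' 30
python3 -m jog '[[-1,[0,0,0],0],[-1,[0,0,0],0],[-1,[0,0,0],0],[-1,[0,0,0],0],[-1,[0,0,-10],0],[-1,[0,0,-50],0],[-1,[0,0,-100],0],[-1,[0,0,-140],0]]' 30
python3 -m jog '[[-1,[40,-30,0],0],[-1,[80,-60,0],0],[-1,[125,-85,0],0],[-1,[170,-100,0],0],[-1,[210,-100,0],0],[-1,[240,-100,0],0],[-1,[240,-100,0],0],[-1,[240,-100,0],0]]' 30
python3 -c "
from h import *
go();c=shot('scene','s11');d=shot('side','d11')
a=cv2.resize(c['pixels'][225:325,210:375,::-1],None,fx=3,fy=3,interpolation=cv2.INTER_CUBIC)[:300]
b=cv2.resize(d['pixels'][240:340,220:321,::-1],None,fx=3,fy=3,interpolation=cv2.INTER_CUBIC)[:300]
cv2.imwrite('pics/f11.png',np.hstack([a,b]));print(a.shape,b.shape)"
```

```text
t: 37.15
position: [0.577, -0.0794, 0.0199]
orientation: [-1.888, -2.511, 0.0]
contact_force: [-2.6, 0.3, 1.1]
finger_gap: 0.0624
finger_force: 30.0
t: 37.95
position: [0.5776, -0.0795, 0.1626]
orientation: [1.887, 2.51, 0.001]
contact_force: [1.5, 0.4, 0.0]
finger_gap: 0.0877
finger_force: 0.0
t: 38.75
position: [0.4147, 0.1237, 0.1603]
orientation: [1.885, 2.512, 0.001]
contact_force: [0.2, 0.1, 0.1]
finger_gap: 0.0876
finger_force: 0.0
t 38.8 p [414.7 123.7 160.3] yaw_y 16.2 turn 0.0 tilt 0.07 gap 87.6 F [0.2 0.1 0.1]
(300, 495, 3) (300, 303, 3)
```

View pics/f11.png

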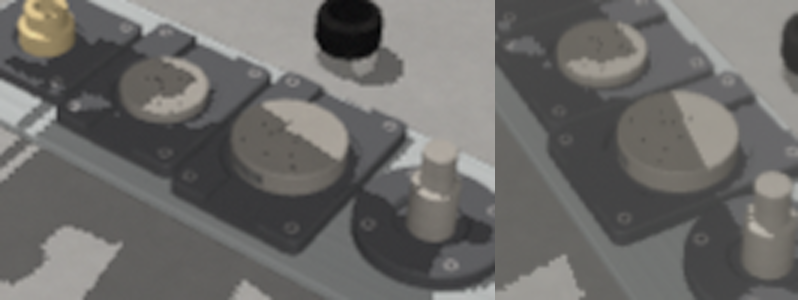

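The large block is now nearer the middle of its pocket, with its top at (290,138). The small block (164,87), the pin and the bushing are unchanged. I'll confirm by calculation and hand in.

```bash
python3 -c "
from h import *
c=ld('s11');d=ld('d11')
a=pix(c,210+290/3,225+138.5/3,.027)*1e3;b=pix(d,220+(678-495)/3,240+133/3,.027)*1e3
print(a.round(1),b.round(1),N['large'])
m=(a+b)[:2]/2
if np.hypot(*(m-N['large']))<7: print(arm.sign_off())"
```

```text
[575.5 -80.   27. ] [576.4 -79.4  27. ] (577.2, -79)
the job is handed in; nothing more can be done
None
```

I handed the job in at about 39 s of the 104 s allowed. By my camera measurements all four pieces are down in their own nests, within about 3 mm of the pocket axes, and the loupe and dropper bottle were not touched; the judge's verdict was not shown.

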